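# Free the top candle mould from a jammed stack and dock it for pouring

## Robot

A 7-joint arm with a two-finger parallel gripper is mounted at the origin on a cart in front of the work surface, level with it; the furniture and walls round the work are solid. World frame = base frame: x ahead of the robot, y to its left, z up, the work surface at z = 0. Lengths are in m, angles in rad, forces in N, time in s.
With the tool pointing down it reaches from about 0.4 to 0.85 m from the base axis. Payload 6.9 kg.
Tool frame: the origin (TCP) lies on the mounting face of the last link; the fingertips stand 173 mm ahead of it and the grasp point (between the pads) lies 155 mm ahead of it; z points along the fingers, y is the line along which they close (so a half turn about z gives the same grasp; the last joint's range is limited). The gripper opens to 85 mm and grips with 20 to 120 N. Pads are 22 mm wide; open, the fingers measure 114 mm over their backs; the gripper's body (76 mm by 85 mm) begins 54 mm behind the grasp point. The pads swing forward as they close: fully open they stand 13 mm farther back than shut.
Start: joints at [1.361, 0.507, -0.238, 1.5, 0.126, 1.149, -0.155], TCP at [0.194, -0.594, 0.405] pointing down, gripper open.
Joint ranges: [-3.08, 3.08], [-0.24, 2.05], [-1.43, 1.35], [0, 2.5], [-1.52, 4.66], [0.17, 1.96], [-2.89, 2.89]. Speed limits (rad/s): [2.39, 2.39, 3.14, 3.14, 3.14, 3.14, 3.14].

## Interface

Orientations are given as a unit quaternion [x, y, z, w].
In Python, from workcell import arm gives the robot as it stands.
- The arm moves only by the shell command python3 -m jog 'ROWS' [OPENING]. ROWS is JSON, one flat list of numbers, 4 for each row, row after row: the shift along the tool's x, y, z normalised to -1 to 1, where 1 is 0.4 m, then the turn about the tool's z normalised to -1 to 1, where 1 is 2 pi rad. In form: [tx, ty, tz, twist, tx, ty, tz, twist, ...]. A call has 1 to 8 rows; each row is the pose to reach, as a shift and turn from the pose commanded when the call began, along the tool's axes at that moment, turning the shorter way round; what a row does not reach only later rows make up. A row lasts 1/12 s, in which the tool goes at most 41.7 mm and 7.16 degrees, less where a joint would pass 70% of its speed; a pose out of reach is approached as far as the arm can. A call with a number of a shift or a turn outside -1 to 1 is refused whole. A call with a gripper value outside its range is refused whole. OPENING is the opening, from -1 (shut) to 1 (fully open), so that 0 is half open, set as the call begins (- or left out, the last holds). The fingers move at their own pace and stop on an object; the grip force is fixed at half the most. Time passes only in rows, so rows that repeat a pose let the fingers close. It gives the time, the measured TCP pose, the force, the opening and the grip force at its end, in the units of the state.
- arm.read_state(): the state, without advancing time (a new reading comes with each control period).
- arm.grab_frame(name): name is "scene" or "top" or "wrist"; returns the picture (480x640x3 uint8, red, green, blue); there is no depth.
- arm.camera_info(name): a dict with "intrinsics" (3x3 intrinsics, pixels), "xyz" and "orientation" of the camera in the world. Camera axes: x right, y down, z forward; pixel columns grow to the right and rows downward; lengths in m; the calibration is good to about 2 mm. A picture is of the moment at which its call begins: read the wrist's pose just before it. camera_info takes no time and is no camera call; for the wrist camera it gives the pose at the moment of the call.
- arm.finish_job(): hands the job in; it is judged then, once.
Trained networks look in the newest picture that a camera, given by its name, has taken for a name from the list of things; names that differ only in an ending like _2 or _b are one class to them, and where a whole thing is asked for, a point or a joint stands for the part that bears it (a point fixed in the world has none). Each returns a list of dicts, best first, with "score" (0 to 1); they miss things now and then, are a little off and sometimes report something else, mostly with a low value. They report only what shows in the picture. A call takes as long as a camera call. They do not tell look-alikes from the thing itself.
- arm.boxes_of(name, camera): "rect" ([left, top, width, height] in pixels, round what is visible of it).
The state is a dict: "time": time; "joint_positions": joint angles; "qd": joint speeds; "tau": joint torques, N m; "tool_pos": TCP position; "tool_rot": TCP orientation; "contact_force": force on the tool from outside, world axes, zero at the start; "ft_torque": the same for the moment, N m; "gripper_width": finger opening in m; "gripper_force": force on a finger pad.
Only numpy, scipy, OpenCV 4.12 (cv2) and the standard library are available. Lean on these libraries where they do the work, as an engineer would, in place of code of your own. Each camera call takes 0.05 s, during which the arm holds its last target. There are 200 camera calls.

## Task

Three tapered aluminium candle moulds in the green rack have jammed one inside the other. Work the top one free without pulling up the moulds under it, stand it in the flared mouth of the pouring dock, and slide it along the lane past the sprung brass catch, fully home against the end stop, so that the catch snaps back behind it. Leave it standing there, the other two moulds nested in the rack, and everything else on the bench where it is.

Things in the scene. Friction and masses are not known exactly. Their poses are not given: they have to be found in the camera images.
- mould_top: top mould of the stack: bare aluminium cup, open on top, 85 mm high, about 0.08 kg. Origin at the centre of its underside, z up its axis. Round body, 30 mm across at the foot, widening evenly to 47 mm at height 65; above it a square skirt 54x54 mm (height 65 to 73) and a square collar 60x60 mm (73 to 85), sides along x and y. Its skirt rests on the collar of mould_mid, which begins 8 mm below its own collar
- top_collar (a point): centre of the top mould's square collar, 79 mm above its underside: grip across two opposite sides of the collar. To part it from the stack turn it to and fro about its axis (0.2 to 0.4 N m: hold it firmly), rising no more than about 1 mm for each third of a radian turned: friction then acts along the turn and the pull stays under 2 N. It lets go after about 14 mm
- mould_mid: middle mould, identical, 20 mm lower than the top one; it must stay down. Its springy mouth squeezes the top mould (about 20 N in all, friction 0.6 to 0.85): a straight pull of 9 to 15 N would be needed, yet the lower two weigh only about 1.5 N together and nothing holds them down, so a straight pull brings up the whole stack
- mould_low: lowest mould, identical, 20 mm lower again, standing on the rack's base plate and gripping mould_mid in the same way
- mould_rack: fixed green stacking rack: base plate 94x94x6 mm with four corner angles up to height 108 mm round the 60 mm collars. Origin at the centre of its underside; the stack stands on its axis, foot of mould_low at height 6. The angles keep the collars of the lower two from turning (1.5 mm play a side), not from rising; the top collar stands free above them
- pour_dock: fixed pouring dock: dark base plate (x -102 to 93, y -50 to 50 mm, top at height 6) with an aluminium lane along its x axis. Origin under the middle of the lane, z up; the mould enters at -x and is pushed towards +x. Lane walls up to height 50, 44.6 mm apart, from x -62 to the end stop, whose face is at x 75; in front of x -62 the walls flare outward by 0.45 rad to x -92
- dock_mouth (a point): point on the dock's floor, on the lane's centre line between the flared walls, 80 mm before the dock's origin: stand the mould here first. The catch resists 43 mm below the collar: if held by the collar while sliding, have one finger before and one behind it, for pads at its sides would let it tip
- dock_seat (a point): point on the dock's floor where the centre of the mould's foot stands when home against the end stop (54 mm beyond the dock's origin)
- catch_tip (a point): nose of the brass catch, 36 mm above the bench, which leans into the lane from its +y side; at rest 31 mm beyond the dock's origin and 11 mm from the centre line
- catch (a joint): angle of the catch about its upright pivot, rad: 0 at rest (leaning into the lane), a mould passing pushes it aside to about 0.45, then its spring (2 to 3 N at the nose) swings it back to 0 behind the mould. The mould home, it cannot go back; it has 2 to 3 mm of play between catch and stop
- pour_jug: bystander, leave alone: bare aluminium pouring jug with black handle, 105x166x121 mm; origin at the centre of its underside
- tin_red: bystander, leave alone: candle tin with red lid disc, 67 mm across, 46 high; origin at the centre of its underside
- tin_black: bystander, leave alone: candle tin with black lid disc, 67 mm across, 46 high; origin at the centre of its underside
- scent_a: bystander, leave alone: clear dropper bottle with black cap, 37 mm across, 108 high; origin at the centre of its underside
- scent_b: bystander, leave alone: larger clear dropper bottle with black cap, 44 mm across, 125 high; origin at the centre of its underside
- spray_bottle: bystander, leave alone: white spray bottle with blue trigger head, 66x91x205 mm; origin at the centre of its underside
- wick_spool: bystander, leave alone: wooden spool of white wick, 60 mm across, 52 high; origin at the centre of its underside
There are look-alikes about, which are no part of the job. Leave any orange look-alike of the mould_low alone.

How it is judged:
On the way, in this order (a step that is already met when the one before it is completed fails the run):
1. the top mould is out of the stack, clear above it, the other two still down in the rack (z of mould_top in the frame of mould_mid above 0.07 m and horizontal distance between each of mould_mid, mould_low and mould_rack below 0.006 m and z of mould_mid in the frame of mould_rack between 0.022 and 0.03 m and angle between each of mould_mid, mould_low's own z axis and vertical below 0.06 rad and z of mould_low in the frame of mould_rack between 0.002 and 0.01 m), for 0.1 s.
2. the mould stands on the floor in the mouth of the dock, before the catch (y of mould_top in the frame of pour_dock between -0.012 and 0.012 m and z of mould_top in the frame of pour_dock below 0.012 m and angle between mould_top's own z axis and vertical below 0.12 rad and x of mould_top in the frame of pour_dock between -0.105 and -0.035 m), for 0.1 s.
3. sliding along the floor of the lane, it pushes the catch aside (y of mould_top in the frame of pour_dock between -0.012 and 0.012 m and z of mould_top in the frame of pour_dock below 0.012 m and angle between mould_top's own z axis and vertical below 0.12 rad and value of joint catch above 0.25 rad and x of mould_top in the frame of pour_dock between -0.02 and 0.054 m), for 0.02 s.
At the end, for the whole second after the job is handed in: mould_top upright (0.06 rad) and at rest on the dock floor, its axis 48 to 58 mm beyond the dock origin, within 6 mm of the centre line, catch within 0.12 rad of rest behind it; the other two upright in the rack within 6 mm of its axis and 4 mm of their first height (x of mould_top in the frame of pour_dock between 0.048 and 0.058 m and y of mould_top in the frame of pour_dock between -0.006 and 0.006 m and z of mould_top in the frame of pour_dock below 0.009 m and angle between each of mould_top, mould_mid, mould_low's own z axis and vertical below 0.06 rad and value of joint catch below 0.12 rad and linear speed of mould_top below 0.02 m/s and horizontal distance between each of mould_mid, mould_low and mould_rack below 0.006 m and z of mould_mid in the frame of mould_rack between 0.022 and 0.03 m and z of mould_low in the frame of mould_rack between 0.002 and 0.01 m); the robot touches nothing.
It fails at once if the middle mould is lifted more than 6 mm (z of mould_mid in the frame of mould_rack above 0.032 m).
It fails at once if the lowest mould is lifted more than 6 mm (z of mould_low in the frame of mould_rack above 0.012 m).
It fails at once if another thing on the bench is knocked over or moved by more than 30 mm (distance of any of pour_jug, tin_red, tin_black, scent_a, scent_b, spray_bottle, wick_spool from where it was at the start of the episode above 0.03 m or angle between any of pour_jug, tin_red, tin_black, scent_a, scent_b, spray_bottle, wick_spool's own z axis and vertical above 0.4 rad).
It also fails if it takes over 70 s, if anything falls off the work surface, if the arm or the gripper's body presses on something with over 40 N, if the wrist force passes 120 N, or if a joint passes its speed limit or range.

## Working session

There is one attempt and no reset: what is moved stays moved. The work goes in short steps, Python scripts to look and compute and a shell command to move; the robot and the scene stay as the last step left them, time stands still between calls to the robot, and variables do not carry over. Pictures are saved under pics/ and viewed, at most 10 in all, crops included, and the job is handed in when it is done.

```bash
mkdir -p pics; cat > h.py <<'E'
import numpy as np, cv2
from workcell import arm
from scipy.spatial.transform import Rotation as R
def cam(n):
    c=arm.camera_info(n); return np.array(c["intrinsics"]),np.array(c["xyz"]),R.from_quat(c["orientation"]).as_matrix()
def ray(n,u,v):
    K,p,M=cam(n); return p,M@np.linalg.solve(K,[u,v,1.])
def atz(n,u,v,z):
    p,d=ray(n,u,v); return p+d*(z-p[2])/d[2]
def proj(n,X):
    K,p,M=cam(n); q=K@(M.T@(np.asarray(X)-p)); return q[:2]/q[2]
def save(n,f):
    im=arm.grab_frame(n); cv2.imwrite("pics/"+f,im[:,:,::-1]); return im
E
python3 - <<'E'
from h import *
s=arm.read_state(); print(s)
for n in("scene","top"):
    save(n,n+"0.png"); print(n,cam(n)[1],cam(n)[2].round(2).tolist(),cam(n)[0].tolist())
    for t in("mould_top","mould_rack","pour_dock","catch_tip","mould_low","pour_jug","spray_bottle"):
        print(t,[(b["score"],np.round(b["rect"]).tolist()) for b in arm.boxes_of(t,n)[:4]])
E
```

```text
{'time': 0.0, 'joint_positions': array([ 1.36048225,  0.50832139, -0.23752086,  1.50113147,  0.12570829,
        1.14890436, -0.15479079]), 'qd': array([-0.00144924,  0.00029186, -0.00141502,  0.00264862,  0.00129455,
       -0.0003883 , -0.00061746]), 'tau': array([ 1.08125255e-04, -6.20612741e+01, -2.18679473e+00, -2.49661696e+01,
        1.26809953e-02,  1.21165029e-02,  3.43014074e-05]), 'tool_pos': array([ 0.19398648, -0.59392715,  0.40383995]), 'tool_rot': array([ 9.87556108e-01,  1.57264572e-01, -1.61863080e-04, -8.72324828e-04]), 'contact_force': array([-0.20693033,  0.09210523, -0.14351643]), 'ft_torque': array([-0.03967691, -0.00537265, -0.01712434]), 'gripper_force': 0.0, 'gripper_width': 0.08582989115372054}
scene [0.194735   0.78023595 0.88847798] [[-0.9, -0.29, 0.33], [-0.43, 0.62, -0.65], [-0.02, -0.73, -0.68]] [[479.42375293549617, 0.0, 309.90490548359685], [0.0, 479.42375293549617, 233.89037989530564], [0.0, 0.0, 1.0]]
mould_top [(0.75, [297.0, 245.0, 36.0, 24.0])]
mould_rack [(0.93, [290.0, 261.0, 51.0, 53.0]), (0.28, [296.0, 244.0, 40.0, 24.0])]
pour_dock []
catch_
[... 352 characters left out ...]
], [-1.0, -0.06, 0.02], [-0.0, -0.23, -0.97]] [[463.89108407450533, 0.0, 311.44994836956556], [0.0, 463.89108407450533, 240.98011215012798], [0.0, 0.0, 1.0]]
mould_top [(0.72, [271.0, 248.0, 29.0, 30.0]), (0.38, [438.0, 292.0, 24.0, 26.0])]
mould_rack [(0.71, [268.0, 260.0, 42.0, 34.0]), (0.32, [316.0, 197.0, 11.0, 17.0]), (0.26, [346.0, 265.0, 8.0, 9.0])]
pour_dock [(0.78, [346.0, 243.0, 41.0, 71.0]), (0.31, [334.0, 201.0, 20.0, 23.0])]
catch_tip [(0.58, [349.0, 265.0, 1.0, 8.0])]
mould_low [(0.68, [219.0, 277.0, 24.0, 28.0]), (0.63, [405.0, 245.0, 23.0, 16.0]), (0.23, [273.0, 147.0, 26.0, 56.0])]
pour_jug [(0.6, [149.0, 289.0, 59.0, 40.0])]
spray_bottle [(0.71, [272.0, 146.0, 28.0, 58.0])]
```

View pics/scene0.png

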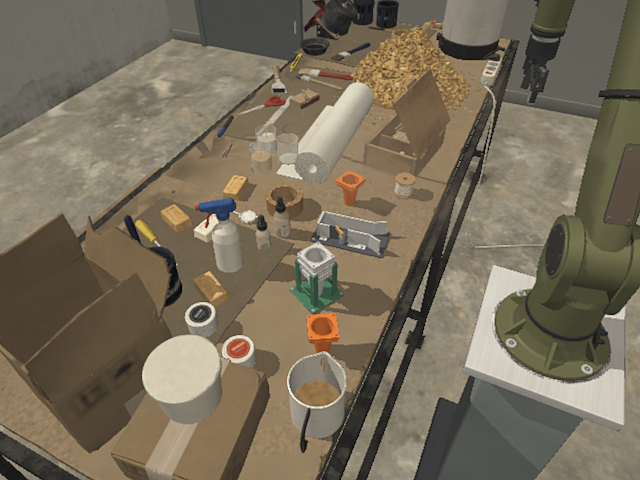

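View pics/top0.png

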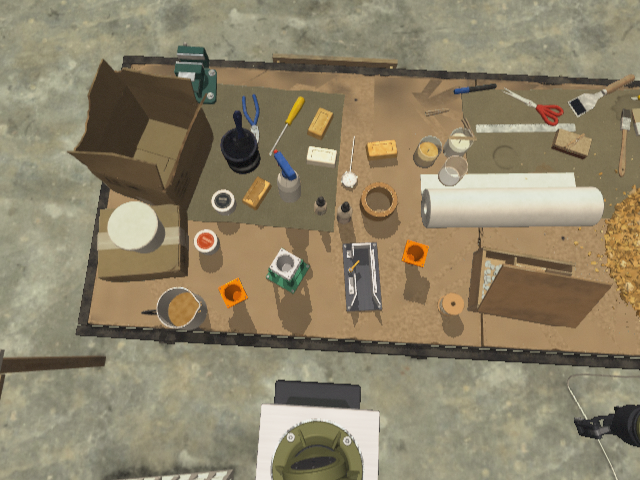

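Scene/top show: candidates for the top mould are the aluminium stack in the green rack (top 286,265; scene 316,258) and the orange look-alikes at top (233,292) and (415,252). By description I choose the aluminium one in the rack. The dock is at top (362,277). Next, a close crop.

```bash
python3 - <<'E'
from h import *
a=cv2.imread("pics/top0.png")[225:325,255:395]; b=cv2.imread("pics/scene0.png")[200:320,280:400]
a=cv2.resize(a,(0,0),fx=4,fy=4,interpolation=3); b=cv2.resize(b,(0,0),fx=3.3,fy=3.3,interpolation=3)[:400]
a=cv2.resize(a,(420,300));b=cv2.resize(b,(370,370))
o=np.zeros((600,800,3),np.uint8); o[:300,:420]=a; o[:370,425:795]=b
cv2.imwrite("pics/c0.png",o)
for (u,v,z) in [(286,266,.134),(286,266,.15)]: print(atz("top",u,v,z))
for (u,v) in [(347,243),(377,243),(347,311),(382,311)]: print(atz("top",u,v,.03))
for (u,v) in [(452,303),(232,292),(415,252),(345,210),(320,205),(287,165),(180,308),(500,260),(570,300)]: print(u,v,atz("top",u,v,.05).round(3))
E
```

```text
[0.50407382 0.10693691 0.134     ]
[0.50123287 0.10582116 0.15      ]
[ 0.59879049 -0.05416566  0.03      ]
[ 0.60373025 -0.13923511  0.03      ]
[ 0.40717535 -0.06204708  0.03      ]
[ 0.41279457 -0.15795411  0.03      ]
452 303 [ 0.444 -0.344  0.05 ]
232 292 [0.439 0.255 0.05 ]
415 252 [ 0.579 -0.243  0.05 ]
345 210 [ 0.69  -0.043  0.05 ]
320 205 [0.701 0.029 0.05 ]
287 165 [0.817 0.131 0.05 ]
180 308 [0.387 0.391 0.05 ]
500 260 [ 0.57  -0.478  0.05 ]
570 300 [ 0.47  -0.663  0.05 ]
```

View pics/c0.png

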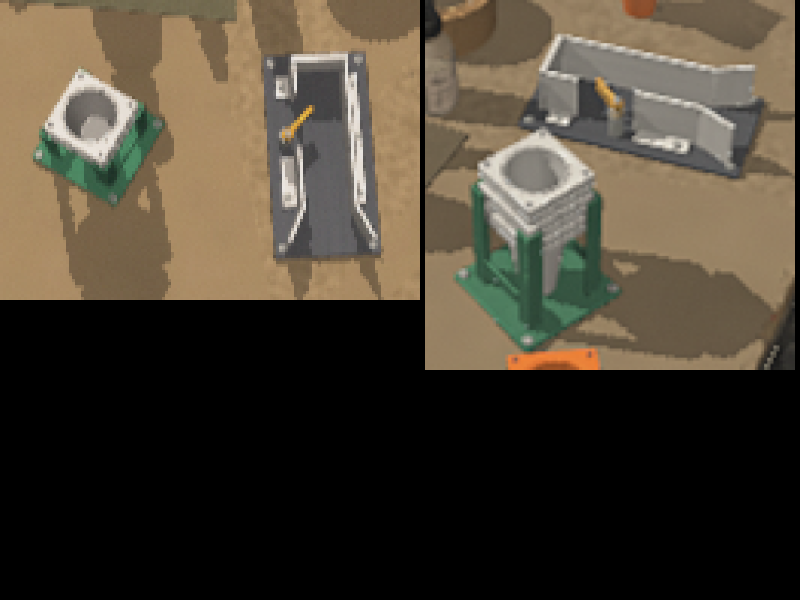

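The crop confirms the aluminium collar in the green rack, yawed roughly 25°. The dock's mouth is towards the robot (low x) and the catch is on the +y side. I'll go up and over.

```bash
cat >> h.py <<'E'
def go(x,y,z,yaw=None):
    s=arm.read_state(); M=R.from_quat(s["tool_rot"]).as_matrix(); ps=np.degrees(np.arctan2(M[1,0],M[0,0]))
    t=M.T@(np.array([x,y,z])-s["tool_pos"])/.4
    tw=0 if yaw is None else -((yaw-ps+90)%180-90)/360
    print("t",s["time"],"pos",s["tool_pos"].round(4),"tilt",M[2].round(4),"yaw",ps.round(2),"q7",s["joint_positions"][6].round(2),"F",s["contact_force"].round(1),"w",round(s["gripper_width"],4)); print("GO",t.round(4).tolist(),"twist",round(tw,4))
E
python3 - <<'E'
from h import *
go(.194,-.594,.5); go(.5,-.3,.5); go(.47,.10,.45,64.5)
E
```

```text
t 0.8 pos [ 0.1941 -0.5941  0.4047] tilt [-0. -0. -1.] yaw 18.09 q7 -0.15 F [ 0.1  0.2 -0.9] w 0.0852
GO [-0.0001, -0.0003, -0.2383] twist 0
t 0.8 pos [ 0.1941 -0.5941  0.4047] tilt [-0. -0. -1.] yaw 18.09 q7 -0.15 F [ 0.1  0.2 -0.9] w 0.0852
GO [0.9553, -0.4613, -0.2383] twist 0
t 0.8 pos [ 0.1941 -0.5941  0.4047] tilt [-0. -0. -1.] yaw 18.09 q7 -0.15 F [ 0.1  0.2 -0.9] w 0.0852
GO [1.1946, -1.4352, -0.1133] twist -0.1289
```

```bash
python3 -m jog '[0,0,-0.24,0, 0,0,-0.24,0, 0.5,-0.24,-0.24,0, 0.95,-0.46,-0.24,0, 0.95,-0.46,-0.24,0, 0.95,-0.46,-0.24,0, 0.95,-0.46,-0.24,0, 0.95,-0.46,-0.24,0]' 1
python3 -m jog '[0.5,-0.3,0,0, 0.4,-0.8,0,0, 0.3,-0.95,0,0, 0.3,-0.95,0,0, 0.3,-0.95,0,0, 0.3,-0.95,0,0, 0.3,-0.95,0,0, 0.3,-0.95,0,0]'
python3 -c "
from h import *
go(.47,.10,.45,64.5);print(arm.read_state()['joint_positions'].round(2))"
```

```text
time: 1.47
tool_pos: [0.3751, -0.4191, 0.4964]
tool_rot: [0.988, 0.157, 0.0, 0.0]
contact_force: [1.3, -0.3, 0.2]
gripper_width: 0.0853
gripper_force: 0.0
time: 2.13
tool_pos: [0.3775, -0.0972, 0.4963]
tool_rot: [0.988, 0.157, 0.0, 0.0]
contact_force: [1.5, 0.0, 0.5]
gripper_width: 0.0855
gripper_force: 0.0
t 2.1333 pos [ 0.3775 -0.0972  0.4963] tilt [ 5.e-04  9.e-04 -1.e+00] yaw 18.09 q7 -1.11 F [1.5 0.  0.5] w 0.0855
GO [0.3728, -0.3968, 0.1155] twist -0.1289
[ 0.64  0.07 -0.49  1.88  0.03  1.2  -1.11]
```

```bash
python3 -m jog '[0.37,-0.4,0.11,0.121, 0.37,-0.4,0.11,0.121, 0.37,-0.4,0.11,0.121, 0.37,-0.4,0.11,0.121, 0.37,-0.4,0.11,0.121, 0.37,-0.4,0.11,0.121, 0.37,-0.4,0.11,0.121, 0.37,-0.4,0.11,0.121]'
python3 -c "
from h import *
go(.502,.106,.35,-25.5);save('wrist','w1.png');print(cam('wrist'))
for n in ('mould_top','mould_rack','top_collar'): print(n,arm.boxes_of(n,'wrist')[:2])"
```

```text
time: 2.8
tool_pos: [0.4701, 0.1041, 0.4512]
tool_rot: [0.975, -0.221, -0.0, -0.002]
contact_force: [-1.2, -1.1, -0.2]
gripper_width: 0.0851
gripper_force: 0.0
t 2.8 pos [0.4701 0.1041 0.4512] tilt [-0.0017 -0.0032 -1.    ] yaw -25.49 q7 -2.46 F [-1.2 -1.1 -0.2] w 0.0851
GO [0.0703, -0.0377, 0.2531] twist 0.0
(array([[400.92914835,   0.        , 318.79065248],
       [  0.        , 400.92914835, 236.35769131],
       [  0.        ,   0.        ,   1.        ]]), array([0.53389141, 0.07063003, 0.42068797]), array([[-0.43250658, -0.86649747, -0.24923924],
       [-0.90162953,  0.41519264,  0.12115803],
       [-0.00150083,  0.2771231 , -0.96083325]]))
mould_top [{'rect': [238.6, 129.5, 90.7, 83.9], 'score': 0.95}]
mould_rack [{'rect': [241.3, 107.5, 100.0, 105.5], 'score': 0.71}]
top_collar [{'rect': [241.8, 127.0, 86.8, 85.5], 'score': 0.91}]
```

View pics/w1.png

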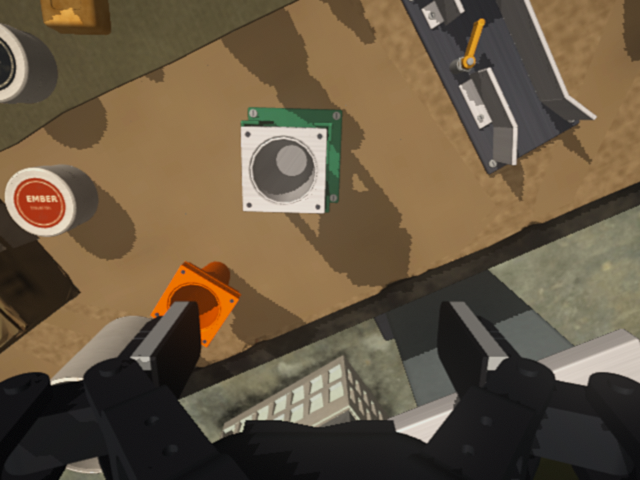

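The wrist view shows the aluminium collar with corners at about (242,127), (327,127), (326,212) and (243,211), inside the green rack. The orange look-alike is at (195,300). q7 is near its limit, so I'll turn back a quarter.

```bash
python3 - <<'E'
from h import *
C=np.array([atz('wrist',u,v,.131) for u,v in [(241.5,126.5),(326.5,127),(326,212.5),(243,211.5)]])
print(C.round(4),C.mean(0))
for i in range(4):
    e=C[(i+1)%4]-C[i]; print(np.linalg.norm(e),np.degrees(np.arctan2(e[1],e[0]))%90)
c=C.mean(0)
go(c[0],c[1],.40,64)
E
```

```text
[[0.5535 0.1174 0.131 ]
 [0.5278 0.0638 0.131 ]
 [0.4726 0.09   0.131 ]
 [0.4996 0.1453 0.131 ]] [0.51337827 0.10412976 0.131     ]
0.05938495714721531 64.33923238498186
0.06112090981737856 64.62107744965871
0.061455761248797036 63.9525894462595
0.0607312202251464 62.67030598220053
t 3.0 pos [0.4691 0.0984 0.4521] tilt [ 1.e-04  6.e-04 -1.e+00] yaw -25.34 q7 -2.45 F [-0.6 -0.1 -0.5] w 0.0855
GO [0.0938, -0.0604, 0.1301] twist -0.2482
```

```bash
python3 -m jog '[0.09,-0.072,0.05,-0.248, 0.09,-0.072,0.05,-0.248, 0.09,-0.072,0.05,-0.248, 0.09,-0.072,0.05,-0.248, 0.09,-0.072,0.05,-0.248, 0.09,-0.072,0.05,-0.248, 0.09,-0.072,0.05,-0.248, 0.09,-0.072,0.05,-0.248]'
python3 -m jog '[0,0,0,-0.09, 0,0,0,-0.09, 0,0,0,-0.09, 0,0,0,-0.09, 0,0,0,-0.09, 0,0,0,-0.09, 0,0,0,-0.09, 0,0,0,-0.09]'
python3 -m jog '[0,0,0,0, 0,0,0,0, 0,0,0,0]'
python3 -c "
from h import *
go(.513,.109,.40,64);print(arm.read_state()['joint_positions'].round(2));save('wrist','w2.png');
for n in ('mould_top','top_collar','pour_dock','catch_tip'): print(n,arm.boxes_of(n,'wrist')[:2])"
```

```text
time: 3.67
tool_pos: [0.5141, 0.1077, 0.4324]
tool_rot: [0.961, 0.277, 0.0, 0.001]
contact_force: [0.2, 0.3, 0.7]
gripper_width: 0.0853
gripper_force: 0.0
time: 4.33
tool_pos: [0.5142, 0.1085, 0.4322]
tool_rot: [0.848, 0.53, 0.0, 0.0]
contact_force: [0.3, 0.5, -0.2]
gripper_width: 0.0856
gripper_force: 0.0
time: 4.58
tool_pos: [0.5141, 0.1094, 0.4321]
tool_rot: [0.847, 0.531, 0.0, 0.0]
contact_force: [-0.7, -0.1, -0.1]
gripper_width: 0.0854
gripper_force: 0.0
t 4.5833 pos [0.5141 0.1094 0.4321] tilt [-1.e-04  2.e-04 -1.e+00] yaw 64.2 q7 -1.11 F [-0.7 -0.1 -0.1] w 0.0854
GO [-0.0022, -0.002, 0.0803] twist 0.0006
[ 0.37  0.44 -0.93  1.71  0.37  1.19 -1.11]
mould_top [{'rect': [272.5, 176.5, 91.1, 86.0], 'score': 0.78}]
top_collar [{'rect': [273.0, 176.2, 88.0, 87.2], 'score': 0.8}, {'rect': [504.4, 229.3, 111.9, 77.4], 'score': 0.49}]
pour_dock [{'rect': [300.8, 281.2, 164.3, 141.3], 'score': 0.77}]
catch_tip [{'rect': [390.1, 340.6, 44.3, 16.8], 'score': 0.88}, {'rect': [3.5, 0.0, 106.6, 44.5], 'score': 0.23}]
```

View pics/w2.png

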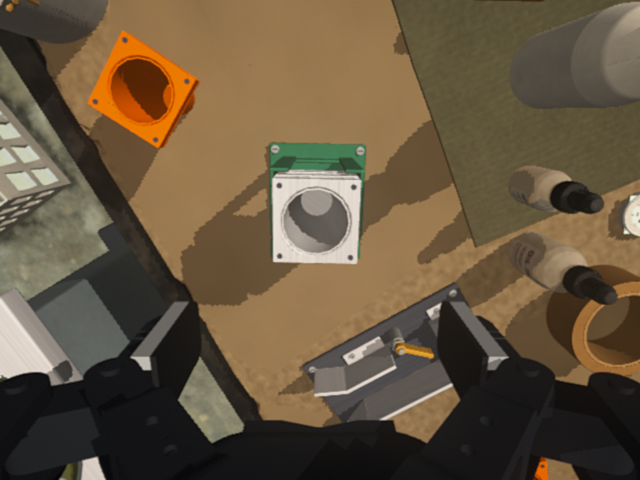

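The collar is centred at about (317,221) with its sides square to the gripper. The dock is partly visible around (380,360).

```bash
python3 - <<'E'
from h import *
im=cv2.imread('pics/w2.png'); cv2.imwrite('pics/w2c.png',cv2.resize(im[165:275,260:375],(0,0),fx=5,fy=5,interpolation=2))
C=np.array([atz('wrist',u,v,.131) for u,v in [(273,179),(363,179),(358,263),(274,262.5)]])
print(C.round(4),C.mean(0))
for i in range(4):
    e=C[(i+1)%4]-C[i]; print(np.linalg.norm(e),np.degrees(np.arctan2(e[1],e[0]))%90)
E
```

```text
[[0.5018 0.1511 0.131 ]
 [0.5564 0.1248 0.131 ]
 [0.5287 0.0715 0.131 ]
 [0.4748 0.0979 0.131 ]] [0.51541936 0.11131801 0.131     ]
0.060649647863352765 64.23788220345388
0.06005007151838474 62.56386918547494
0.0600591304630166 63.87845986723744
0.05965901613192167 63.121325836895295
```

View pics/w2c.png

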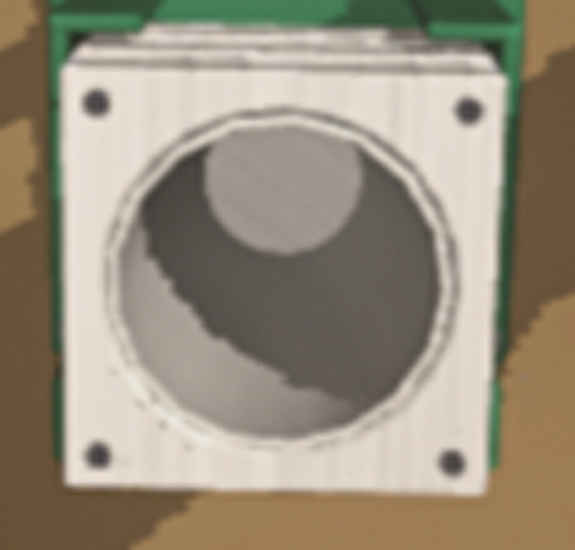

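```bash
python3 - <<'E'
from h import *
s=arm.read_state();M=R.from_quat(s["tool_rot"]).as_matrix()
for u,v in [(198,304),(440,304),(133,357),(505,357),(200,350),(443,350)]:
    p,d=ray('wrist',u,v); p=M.T@(p-s["tool_pos"]); d=M.T@d
    y=np.sign(d[1])*.0427; k=(y-p[1])/d[1]; print(u,v,(p+k*d).round(4))
go(.515,.111,.29,63.5)
E
```

```text
198 304 [ 0.005  -0.0427  0.1653]
440 304 [0.0099 0.0427 0.1549]
133 357 [ 0.0153 -0.0427  0.1147]
505 357 [0.0195 0.0427 0.1083]
200 350 [-0.0126 -0.0427  0.1629]
443 350 [-0.0032  0.0427  0.1477]
t 4.8333 pos [0.5141 0.1095 0.432 ] tilt [-0. -0. -1.] yaw 64.23 q7 -1.11 F [0.3 0.8 0.6] w 0.0858
GO [0.0043, 0.0003, 0.3551] twist 0.002
```

```bash
python3 -m jog '[0.004,0,0.2,0.002, 0.004,0,0.3,0.002, 0.004,0,0.372,0.002, 0.004,0,0.372,0.002, 0.004,0,0.372,0.002, 0.004,0,0.372,0.002, 0.004,0,0.372,0.002]'
python3 -c "
from h import *
go(.515,.111,.283,63.5);save('wrist','w3.png')"
python3 -m jog '[0,0,0,0, 0,0,0,0, 0,0,0,0, 0,0,0,0, 0,0,0,0, 0,0,0,0, 0,0,0,0, 0,0,0,0]' -0.9
python3 -c "
from h import *
go(.515,.111,.283,63.5);save('wrist','w4.png')
a=cv2.imread('pics/w3.png');b=cv2.imread('pics/w4.png');cv2.imwrite('pics/w34.png',cv2.resize(np.hstack([a,b]),(800,300)))"
```

```text
time: 5.42
tool_pos: [0.5155, 0.1115, 0.2848]
tool_rot: [0.85, 0.526, 0.001, 0.0]
contact_force: [0.1, -0.0, 0.5]
gripper_width: 0.0851
gripper_force: 0.0
t 5.4167 pos [0.5155 0.1115 0.2848] tilt [ 0.0018  0.0013 -1.    ] yaw 63.52 q7 -1.29 F [ 0.1 -0.   0.5] w 0.0851
GO [-0.0017, -0.0005, 0.0045] twist 0.0001
time: 6.13
tool_pos: [0.5149, 0.1115, 0.285]
tool_rot: [0.85, 0.526, 0.001, 0.0]
contact_force: [-2.3, 0.1, 10.3]
gripper_width: 0.0586
gripper_force: 63.0
t 6.1333 pos [0.5149 0.1115 0.285 ] tilt [ 0.0017  0.002  -1.    ] yaw 63.52 q7 -1.29 F [-2.3  0.1 10.3] w 0.0586
GO [-0.0012, 0.0007, 0.0051] twist 0.0001
```

View pics/w34.png

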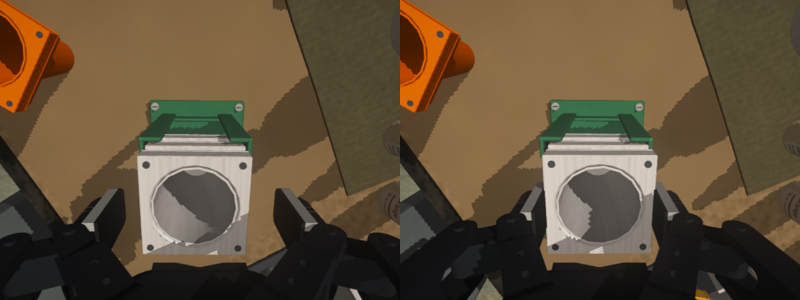

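The collar is gripped (58.6 mm, 63 N), with the pads at its middle and above the lower collar. I'll start working it to and fro.

```bash
python3 -m jog '[0,0,0,0.019, 0,0,-0.0005,0.038, 0,0,-0.0012,0.057, 0,0,-0.002,0.076, 0,0,-0.002,0.057, 0,0,-0.0028,0.038, 0,0,-0.0036,0.019, 0,0,-0.0044,0]'
python3 -m jog '[0,0,-0.0008,-0.019, 0,0,-0.0016,-0.038, 0,0,-0.0024,-0.057, 0,0,-0.0032,-0.076, 0,0,-0.0032,-0.057, 0,0,-0.004,-0.038, 0,0,-0.0048,-0.019, 0,0,-0.0056,0]'
python3 -c "
from h import *
go(.515,.111,.283,63.5);print(arm.read_state()['ft_torque'],arm.read_state()['gripper_force'])"
```

```text
time: 6.85
tool_pos: [0.5143, 0.1113, 0.2859]
tool_rot: [0.849, 0.529, 0.0, -0.0]
contact_force: [-2.3, 2.0, 1.5]
gripper_width: 0.059
gripper_force: 64.9
time: 7.52
tool_pos: [0.5145, 0.1116, 0.288]
tool_rot: [0.852, 0.524, 0.001, -0.001]
contact_force: [-2.5, 2.6, 2.6]
gripper_width: 0.0584
gripper_force: 65.3
t 7.5167 pos [0.5145 0.1116 0.288 ] tilt [ 1.7e-03 -3.0e-04 -1.0e+00] yaw 63.22 q7 -1.29 F [-2.5  2.6  2.6] w 0.0584
GO [-0.0009, 0.0017, 0.0124] twist -0.0008
[0.55776273 0.52561599 0.0919093 ] 65.27929544448853
```

```bash
python3 -m jog '[0,0,-0.0008,0.019, 0,0,-0.0016,0.038, 0,0,-0.0024,0.057, 0,0,-0.0032,0.076, 0,0,-0.0032,0.057, 0,0,-0.004,0.038, 0,0,-0.0048,0.019, 0,0,-0.0056,0]'
python3 -m jog '[0,0,-0.0008,-0.019, 0,0,-0.0016,-0.038, 0,0,-0.0024,-0.057, 0,0,-0.0032,-0.076, 0,0,-0.0032,-0.057, 0,0,-0.004,-0.038, 0,0,-0.0048,-0.019, 0,0,-0.0056,0]'
python3 -c "
from h import *
go(.515,.111,.283,63.5);print(arm.read_state()['ft_torque'],arm.read_state()['gripper_force'])
save('scene','s2.png');save('wrist','w5.png')
a=cv2.imread('pics/s2.png')[220:320,270:370];b=cv2.imread('pics/w5.png')
cv2.imwrite('pics/sw.png',np.hstack([cv2.resize(a,(400,400),interpolation=2),cv2.resize(b[150:450,170:470],(400,400))]))"
```

```text
time: 8.18
tool_pos: [0.5141, 0.1112, 0.29]
tool_rot: [0.849, 0.529, -0.0, -0.0]
contact_force: [-2.2, 1.5, 0.3]
gripper_width: 0.0585
gripper_force: 65.4
time: 8.85
tool_pos: [0.5144, 0.1116, 0.2924]
tool_rot: [0.852, 0.524, 0.0, -0.001]
contact_force: [-4.4, 3.1, 2.5]
gripper_width: 0.0586
gripper_force: 65.6
t 8.85 pos [0.5144 0.1116 0.2924] tilt [ 1.3e-03 -7.0e-04 -1.0e+00] yaw 63.22 q7 -1.29 F [-4.4  3.1  2.5] w 0.0586
GO [-0.0007, 0.0022, 0.0234] twist -0.0008
[0.58002025 0.86113734 0.14987309] 65.59187650680542
```

View pics/sw.png

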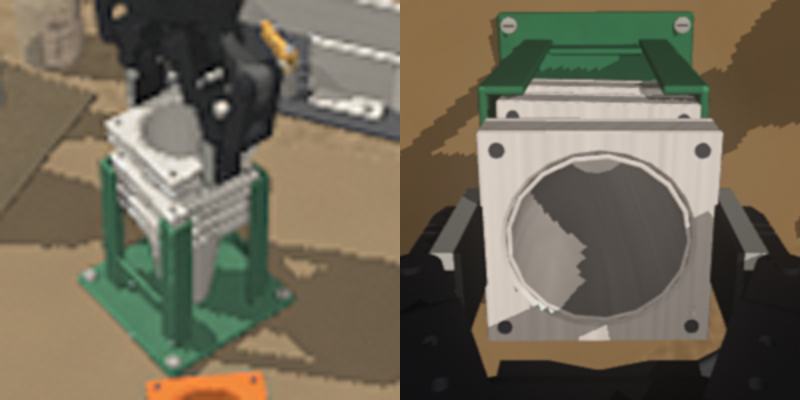

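The top mould has visibly risen off the middle collar and the lower two are still down. I'll continue.

```bash
python3 -m jog '[0,0,-0.0008,0.019, 0,0,-0.0016,0.038, 0,0,-0.0024,0.057, 0,0,-0.0032,0.076, 0,0,-0.0032,0.057, 0,0,-0.004,0.038, 0,0,-0.0048,0.019, 0,0,-0.0056,0]' | grep force
python3 -m jog '[0,0,-0.0008,-0.019, 0,0,-0.0016,-0.038, 0,0,-0.0024,-0.057, 0,0,-0.0032,-0.076, 0,0,-0.0032,-0.057, 0,0,-0.004,-0.038, 0,0,-0.0048,-0.019, 0,0,-0.0056,0]'| grep force
python3 -m jog '[0,0,-0.0008,0.019, 0,0,-0.0016,0.038, 0,0,-0.0024,0.057, 0,0,-0.0032,0.076, 0,0,-0.0032,0.057, 0,0,-0.004,0.038, 0,0,-0.0048,0.019, 0,0,-0.0056,0]'| grep force
python3 -m jog '[0,0,-0.0008,-0.019, 0,0,-0.0016,-0.038, 0,0,-0.0024,-0.057, 0,0,-0.0032,-0.076, 0,0,-0.0032,-0.057, 0,0,-0.004,-0.038, 0,0,-0.0048,-0.019, 0,0,-0.0056,0]'| grep force
python3 -m jog '[0,0,-0.0008,0.019, 0,0,-0.0016,0.038, 0,0,-0.0024,0.057, 0,0,-0.0032,0.076, 0,0,-0.0032,0.057, 0,0,-0.004,0.038, 0,0,-0.0048,0.019, 0,0,-0.0056,0]'| grep force
python3 -c "
from h import *
go(.515,.111,.283,63.5);print(arm.read_state()['ft_torque'],arm.read_state()['gripper_force'])"
```

```text
contact_force: [-2.9, 2.8, -0.9]
gripper_force: 65.2
contact_force: [-2.3, 1.7, -0.9]
gripper_force: 65.3
contact_force: [-1.7, 1.2, -1.0]
gripper_force: 65.3
contact_force: [-1.1, 0.3, -1.2]
gripper_force: 65.3
contact_force: [-1.0, -0.1, -0.8]
gripper_force: 65.4
t 12.2833 pos [0.5149 0.1107 0.3033] tilt [-2.e-04  8.e-04 -1.e+00] yaw 64.11 q7 -1.26 F [-1.  -0.1 -0.8] w 0.0586
GO [0.0009, -0.0002, 0.0507] twist 0.0017
[0.04818868 0.17468619 0.05875223] 65.35305261611938
```

Free, with only the mould's weight on the wrist. Lifting gently.

```bash
python3 -m jog '[0,0,-0.015,0, 0,0,-0.035,0, 0,0,-0.065,0, 0,0,-0.1,0, 0,0,-0.15,0, 0,0,-0.21,0, 0,0,-0.27,0, 0,0,-0.33,0]'
python3 -m jog '[0,0,0,0, 0,0,0,0, 0,0,0,0, 0,0,0,0]'
python3 -c "
from h import *
go(.46,-.04,.435,88);save('scene','s3.png');save('wrist','w6.png')
a=cv2.imread('pics/s3.png')[180:330,260:410];b=cv2.imread('pics/w6.png')
cv2.imwrite('pics/sw2.png',np.hstack([cv2.resize(a,(300,300),interpolation=2),cv2.resize(b,(400,300))]))"
```

```text
time: 12.95
tool_pos: [0.5145, 0.1111, 0.4375]
tool_rot: [0.851, 0.526, 0.001, 0.0]
contact_force: [1.3, 0.1, -1.2]
gripper_width: 0.0586
gripper_force: 65.3
time: 13.28
tool_pos: [0.5146, 0.1106, 0.4344]
tool_rot: [0.85, 0.526, -0.001, -0.0]
contact_force: [0.3, 0.5, -1.2]
gripper_width: 0.0585
gripper_force: 65.4
t 13.2833 pos [0.5146 0.1106 0.4344] tilt [-1.e-03 -6.e-04 -1.e+00] yaw 63.48 q7 -1.12 F [ 0.3  0.5 -1.2] w 0.0585
GO [-0.3977, 0.046, -0.0011] twist -0.0681
```

View pics/sw2.png

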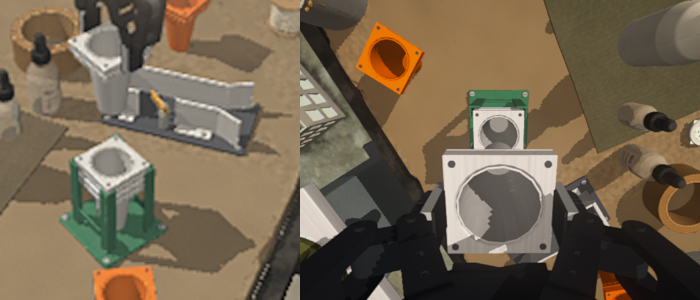

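The mould is out and clear, and both lower moulds are nested in the rack. Next I'll carry it to a vantage point beside the dock.

```bash
python3 -c "
from h import *
go(.47,-.18,.435,94)"
```

```text
t 13.3833 pos [0.5147 0.1106 0.4342] tilt [-0.001  -0.0012 -1.    ] yaw 63.5 q7 -1.12 F [ 0.3 -0.2 -0.8] w 0.0586
GO [-0.7001, 0.2243, -0.0017] twist -0.0847
```

```bash
python3 -m jog '[-0.08,0.026,0,-0.015, -0.17,0.054,0,-0.034, -0.26,0.083,0,-0.053, -0.35,0.112,0,-0.07, -0.44,0.14,0,-0.085, -0.53,0.17,0,-0.085, -0.62,0.2,0,-0.085, -0.7,0.224,0,-0.085]' | grep pos
python3 -m jog '[0,0,0,0, 0,0,0,0, 0,0,0,0, 0,0,0,0]'
python3 -c "
from h import *
go(.47,-.18,.435,94);save('wrist','w7.png')
for n in ('pour_dock','catch_tip'): print(n,arm.boxes_of(n,'wrist')[:2])
b=cv2.imread('pics/w7.png');
O=np.array([.51,-.103])
for x,y,z in [(-.102,-.05,.006),(-.102,.05,.006),(.093,-.05,.006),(.093,.05,.006)]:
  c,s_=np.cos(.07),np.sin(.07); print(proj('wrist',[O[0]+c*x-s_*y,O[1]+s_*x+c*y,z]).round())"
```

```text
tool_pos: [0.4694, -0.1826, 0.4342]
time: 14.38
tool_pos: [0.4703, -0.1784, 0.4349]
tool_rot: [0.681, 0.733, 0.0, -0.0]
contact_force: [-0.2, -1.0, -0.7]
gripper_width: 0.0585
gripper_force: 65.3
t 14.3833 pos [ 0.4703 -0.1784  0.4349] tilt [ 7.e-04  1.e-04 -1.e+00] yaw 94.23 q7 -0.1 F [-0.2 -1.  -0.7] w 0.0585
GO [-0.004, -0.0011, -0.0003] twist 0.0006
pour_dock [{'rect': [263.0, 57.2, 215.7, 113.4], 'score': 0.8}]
catch_tip [{'rect': [378.6, 66.3, 41.2, 37.1], 'score': 0.72}]
[260. 170.]
[256.  60.]
[457. 171.]
[468.  61.]
```

View pics/w7.png

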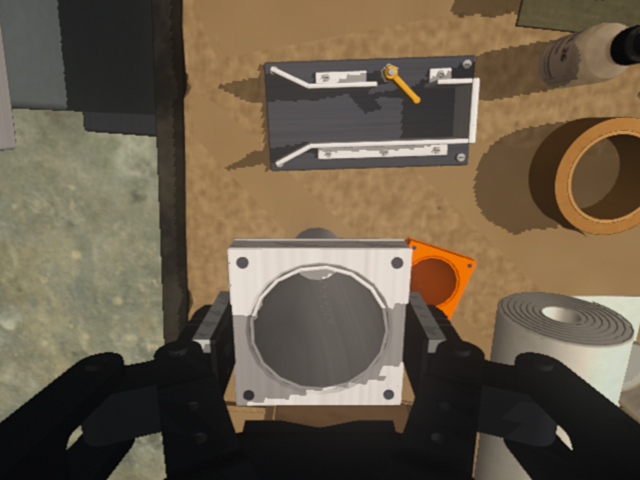

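The dock is clear in view: plate corners at (266,64), (473,57), (467,166) and (270,170), lane walls at v≈86 and v≈144, and catch at (402,84). Fitting its pose.

```bash
python3 - <<'E'
from h import *
from scipy.optimize import least_squares
b=cv2.imread('pics/w7.png').min(2).astype(int)
for u in (320,345,370,400,430,455): print(u,[(v,b[v,u]) for v in range(76,94)] if u in(320,370) else '', [(v,b[v,u]) for v in range(134,152)] )
P=np.array([(-.102,.05,.006),(.093,.05,.006),(.093,-.05,.006),(-.102,-.05,.006)])
U=np.array([(266,64),(473,57),(467,166),(270,170)])
def W(q,X):
    c,s=np.cos(q[2]),np.sin(q[2]); return np.array([[q[0]+c*x-s*y,q[1]+s*x+c*y,z] for x,y,z in X])
r=least_squares(lambda q:(np.array([proj('wrist',X) for X in W(q,P)])-U).ravel(),[.51,-.103,.07])
print(r.x,r.fun.round(1))
for n,X in dict(wallL0=(-.062,.0223,.05),wallL1=(0,.0223,.05),wallR0=(-.062,-.0223,.05),wallR1=(.06,-.0223,.05),stop=(.075,0,.05),tip=(.031,.011,.036)).items(): print(n,proj('wrist',W(r.x,[X])[0]).round(1))
E
```

```text
320 [(76, np.int64(210)), (77, np.int64(203)), (78, np.int64(190)), (79, np.int64(202)), (80, np.int64(210)), (81, np.int64(212)), (82, np.int64(205)), (83, np.int64(196)), (84, np.int64(213)), (85, np.int64(213)), (86, np.int64(200)), (87, np.int64(162)), (88, np.int64(83)), (89, np.int64(52)), (90, np.int64(57)), (91, np.int64(57)), (92, np.int64(57)), (93, np.int64(57))] [(134, np.int64(81)), (135, np.int64(80)), (136, np.int64(80)), (137, np.int64(83)), (138, np.int64(84)), (139, np.int64(84)), (140, np.int64(83)), (141, np.int64(83)), (142, np.int64(95)), (143, np.int64(147)), (144, np.int64(210)), (145, np.int64(214)), (146, np.int64(199)), (147, np.int64(168)), (148, np.int64(130)), (149, np.int64(139)), (150, np.int64(165)), (151, np.int64(204))]
345  [(134, np.int64(82)), (135, np.int64(80)), (136, np.int64(82)), (137, np.int64(84)), (138, np.int64(84)), (139, np.int64(81)), (140, np.int64(82)), (141, np.int64(85)), (142, np.int64(131)), (143, np.int64(202)), (144, np.int64(215)), (145, np.int64(203)), (146, np.int64(171)), (147, np.int64(123)), (148, np.int64(133)), (149, n
[... 1503 characters left out ...]
(147, np.int64(206)), (148, np.int64(211)), (149, np.int64(209)), (150, np.int64(207)), (151, np.int64(200))]
455  [(134, np.int64(68)), (135, np.int64(67)), (136, np.int64(67)), (137, np.int64(73)), (138, np.int64(117)), (139, np.int64(187)), (140, np.int64(215)), (141, np.int64(213)), (142, np.int64(197)), (143, np.int64(141)), (144, np.int64(86)), (145, np.int64(77)), (146, np.int64(80)), (147, np.int64(77)), (148, np.int64(74)), (149, np.int64(76)), (150, np.int64(78)), (151, np.int64(80))]
[ 0.51816898 -0.10126815  0.1000719 ] [-2.8 -1.5  2.8 -0.4  0.4  0.7 -0.4  1.9]
wallL0 [306.2  89.7]
wallL1 [380.8  87.6]
wallR0 [308.  144.6]
wallR1 [449.7 140.8]
stop [469.2 113.3]
tip [413.8 101.7]
```

```bash
python3 - <<'E'
from h import *
from scipy.optimize import least_squares
s=arm.read_state();M=R.from_quat(s["tool_rot"]).as_matrix()
C=np.array([M.T@(atz('wrist',u,v,s["tool_pos"][2]-.154)-s["tool_pos"]) for u,v in [(229,249),(411,248),(405,404),(237,405)]]); print(C.round(4).tolist(),C.mean(0))
P=np.array([(-.102,.05,.006),(.093,.05,.006),(.093,-.05,.006),(-.102,-.05,.006)])
U=np.array([(266,64),(473,57),(467,166),(270,170)])
L=[(320,87.6,.0223),(370,86.1,.0223),(320,142.9,-.0223),(370,140.9,-.0223),(430,138.8,-.0223),(455,137.9,-.0223)]
def f(q):
    c,sn=np.cos(q[2]),np.sin(q[2]); o=[]
    for (x,y,z),u in zip(P,U): o+=list((proj('wrist',[q[0]+c*x-sn*y,q[1]+sn*x+c*y,z])-u)*.5)
    for u,v,y in L:
        w=atz('wrist',u,v,.05)[:2]-q[:2]; o.append((-sn*w[0]+c*w[1]-y)*1100)
    return o
r=least_squares(f,[.51,-.103,.07]); q=r.x; print(q,np.round(r.fun,1))
e=np.array([np.cos(q[2]),np.sin(q[2])]); m=q[:2]-.08*e; print("mouth",m,"seat",q[:2]+.054*e)
off=M[:2,:2]@C.mean(0)[:2]
go(*(m-off),.36,np.degrees(q[2])+90); go(*m,.36,np.degrees(q[2])+90)
E
```

```text
[[0.029, -0.0278, 0.154], [0.0294, 0.0309, 0.154], [-0.0301, 0.0325, 0.154], [-0.0305, -0.0286, 0.154]] [-0.00054922  0.0017354   0.15400046]
[ 0.51794749 -0.0998368   0.10488946] [-1.6 -1.3  1.3 -1.3  0.4 -0.6 -0.1  0.5  0.2  0.  -0.1  0.3  0.5  0.6]
mouth [ 0.43838715 -0.10821258] seat [ 0.57165071 -0.09418315]
t 14.5333 pos [ 0.4704 -0.1784  0.4351] tilt [-1.e-04  2.e-04 -1.e+00] yaw 94.25 q7 -0.1 F [-1.   0.1 -0.8] w 0.0582
GO [0.1823, -0.0712, 0.1876] twist -0.0049
t 14.5333 pos [ 0.4704 -0.1784  0.4351] tilt [-1.e-04  2.e-04 -1.e+00] yaw 94.25 q7 -0.1 F [-1.   0.1 -0.8] w 0.0582
GO [0.1809, -0.0669, 0.1876] twist -0.0049
```

```bash
python3 -m jog '[0.06,-0.023,0.02,-0.005, 0.12,-0.047,0.06,-0.005, 0.182,-0.07,0.12,-0.005, 0.182,-0.07,0.19,-0.005, 0.182,-0.07,0.19,-0.005, 0.182,-0.07,0.19,-0.005, 0.182,-0.07,0.19,-0.005, 0.182,-0.07,0.19,-0.005]' | grep pos
python3 -c "
from h import *
go(.4387,-.1077,.249,96)"
```

```text
tool_pos: [0.4379, -0.1094, 0.3602]
t 15.2 pos [ 0.4379 -0.1094  0.3602] tilt [-4.0e-04  2.1e-03 -1.0e+00] yaw 95.86 q7 -0.27 F [-0.  -0.2  0. ] w 0.0585
GO [0.0042, 0.0018, 0.278] twist -0.0004
```

```bash
python3 -m jog '[0.002,0,0.08,0, 0.002,0,0.16,0, 0.002,0,0.22,0, 0.002,0,0.25,0, 0.002,0,0.265,0, 0.002,0,0.275,0, 0.002,0,0.275,0, 0.002,0,0.275,0]'
python3 -c "
from h import *
go(.4387,-.1077,.245,96)"
```

```text
time: 15.87
tool_pos: [0.4375, -0.1085, 0.2498]
tool_rot: [0.67, 0.742, 0.0, 0.001]
contact_force: [0.3, -0.5, -0.7]
gripper_width: 0.0588
gripper_force: 65.3
t 15.8667 pos [ 0.4375 -0.1085  0.2498] tilt [-5.0e-04  1.5e-03 -1.0e+00] yaw 95.88 q7 -0.48 F [ 0.3 -0.5 -0.7] w 0.0588
GO [0.0016, 0.0032, 0.012] twist -0.0003
```

```bash
python3 -m jog '[0.001,0.002,0.004,0, 0.001,0.002,0.008,0, 0.001,0.002,0.011,0, 0.001,0.002,0.013,0, 0.001,0.002,0.013,0, 0.001,0.002,0.013,0]'
python3 -c "
from h import *
go(.4387,-.1077,.245,96);go(.5719,-.094,.245,96)"
```

```text
time: 16.37
tool_pos: [0.4379, -0.1077, 0.2451]
tool_rot: [0.67, 0.743, -0.0, 0.001]
contact_force: [-4.4, -0.8, 17.6]
gripper_width: 0.0582
gripper_force: 67.5
t 16.3667 pos [ 0.4379 -0.1077  0.2451] tilt [-0.002   0.0013 -1.    ] yaw 95.91 q7 -0.5 F [-4.4 -0.8 17.6] w 0.0582
GO [-0.0002, 0.002, 0.0002] twist -0.0003
t 16.3667 pos [ 0.4379 -0.1077  0.2451] tilt [-0.002   0.0013 -1.    ] yaw 95.91 q7 -0.5 F [-4.4 -0.8 17.6] w 0.0582
GO [-0.0004, 0.3367, 0.0006] twist -0.0003
```

Standing on the floor in the mouth (17 N). I'll ease off slightly and start the slide.

```bash
python3 -m jog '[0,0,-0.002,0, 0,0,-0.002,0, 0,0.02,-0.002,0, 0,0.04,-0.002,0, 0,0.06,-0.002,0, 0,0.08,-0.002,0, 0,0.08,-0.002,0]'
python3 -c "
from h import *
go(.5719,-.094,.245,96)"
```

```text
time: 16.95
tool_pos: [0.4697, -0.1045, 0.2448]
tool_rot: [0.67, 0.743, -0.0, 0.0]
contact_force: [0.6, -0.7, -0.4]
gripper_width: 0.0584
gripper_force: 65.7
t 16.95 pos [ 0.4697 -0.1045  0.2448] tilt [-7.e-04 -5.e-04 -1.e+00] yaw 95.91 q7 -0.49 F [ 0.6 -0.7 -0.4] w 0.0584
GO [-0.0002, 0.2568, -0.0007] twist -0.0002
```

```bash
python3 -m jog '[0,0.02,0,0, 0,0.04,0,0, 0,0.06,0,0, 0,0.08,0,0, 0,0.1,0,0, 0,0.1,0,0]' | grep -E "pos|contact"
python3 -m jog '[0,0.02,0.001,0, 0,0.04,0.001,0, 0,0.06,0.001,0, 0,0.08,0.001,0, 0,0.1,0.001,0, 0,0.115,0.001,0, 0,0.115,0.001,0, 0,0.115,0.001,0]'| grep -E "pos|contact"
python3 -c "
from h import *
go(.5719,-.094,.245,96)"
```

```text
tool_pos: [0.51, -0.1003, 0.2446]
contact_force: [-1.4, 0.1, 4.5]
tool_pos: [0.5528, -0.0963, 0.2445]
contact_force: [-13.6, -3.0, 20.3]
t 18.1167 pos [ 0.5528 -0.0963  0.2445] tilt [-0.0029 -0.0073 -1.    ] yaw 95.87 q7 -0.46 F [-13.6  -3.   20.3] w 0.0585
GO [0.0008, 0.0482, -0.0017] twist -0.0004
```

```bash
python3 -m jog '[0,0.01,-0.003,0, 0,0.02,-0.003,0, 0,0.03,-0.003,0, 0,0.04,-0.003,0, 0,0.045,-0.003,0, 0,0.045,-0.003,0, 0,0.045,-0.003,0]'| grep -E "pos|contact"
python3 -c "
from h import *
go(.5719,-.094,.245,96)
save('top','t3.png');print(arm.boxes_of('catch_tip','top')[:2])
save('wrist','w8.png');print(arm.boxes_of('catch_tip','wrist')[:2])"
```

```text
tool_pos: [0.5731, -0.0935, 0.2451]
contact_force: [-0.2, -0.3, -1.2]
t 18.7 pos [ 0.5731 -0.0935  0.2451] tilt [ 8.e-04  2.e-04 -1.e+00] yaw 95.93 q7 -0.45 F [-0.2 -0.3 -1.2] w 0.0582
GO [-0.0008, -0.0032, 0.0002] twist -0.0002
[{'rect': [346.7, 260.8, 9.3, 12.3], 'score': 0.6}]
[{'rect': [197.0, 190.7, 64.5, 50.4], 'score': 0.66}]
```

```bash
python3 -m jog '[0,0.004,0,0, 0,0.008,0,0, 0,0.012,0,0, 0,0.012,0,0]'| grep -E "pos|contact"
python3 -c "
from h import *
go(.5719,-.094,.245,96)
W=lambda x,y,z:(.51795+.9945*x-.1047*y,-.0998+.1047*x+.9945*y,z)
for n in('wrist','top'):
  im=save(n,n+'9.png')
  print(n,'rest tip',proj(n,W(.031,.011,.036)).round(),'swung',proj(n,W(.036,.022,.036)).round())
  hsv=cv2.cvtColor(im,cv2.COLOR_RGB2HSV); m=cv2.inRange(hsv,(15,150,120),(28,255,255))
  u,v=proj(n,W(.02,.02,.036)).astype(int); a=45 if n=='wrist' else 12
  ys,xs=np.nonzero(m[max(v-a,0):v+a,max(u-a,0):u+a]); xs=xs+max(u-a,0); ys=ys+max(v-a,0)
  print(len(xs),[(int(xs[i]),int(ys[i])) for i in (xs.argmin(),xs.argmax(),ys.argmin(),ys.argmax())] if len(xs) else '')
"
```

```text
tool_pos: [0.5752, -0.0933, 0.2451]
contact_force: [-12.9, 0.1, 9.7]
t 19.2333 pos [ 0.5752 -0.0933  0.2451] tilt [-0.0011 -0.0078 -1.    ] yaw 95.92 q7 -0.45 F [-12.9   0.1   9.7] w 0.0587
GO [-0.0009, -0.0085, 0.0003] twist -0.0002
wrist rest tip [263. 250.] swung [273. 227.]
961 [(197, 202), (253, 238), (215, 192), (240, 238)]
top rest tip [358. 261.] swung [354. 259.]
23 [(349, 269), (358, 261), (357, 261), (350, 271)]
```

The mould is hard against the stop (13 N) and the catch's nose is at top (358,261), exactly its rest position. I'll relieve the push, open and retreat.

```bash
python3 -m jog '[0,-0.004,-0.001,0, 0,-0.007,-0.001,0, 0,-0.007,-0.001,0]'| grep -E "pos|contact"
python3 -m jog '[0,0,0,0, 0,0,0,0, 0,0,0,0, 0,0,0,0, 0,0,0,0, 0,0,0,0, 0,0,0,0]' 1
python3 -m jog '[0,0,-0.02,0, 0,0,-0.06,0, 0,0,-0.12,0, 0,0,-0.2,0, 0,0,-0.3,0, 0,0,-0.4,0, 0,0,-0.45,0, 0,0,-0.45,0]' | grep -E "pos|contact"
python3 -m jog '[-0.2,0,0,0, -0.2,0,0,0, -0.2,0,0,0, -0.2,0,0,0, -0.2,0,0,0]' | grep -E "pos|contact"
python3 - <<'E'
from h import *
go(.575,-.093,.43)
im=save('wrist','w10.png');save('scene','s10.png');save('top','t10.png')
for n in('mould_top','pour_dock','catch_tip','mould_rack'): print(n,[(b['score'],b['rect']) for c in('wrist','top') for b in arm.boxes_of(n,c)[:2]])
W=lambda x,y,z:(.51795+.9945*x-.1047*y,-.0998+.1047*x+.9945*y,z)
print([proj('wrist',W(.054+a,b,.091)).round(1).tolist() for a,b in((-.03,.03),(.03,.03),(.03,-.03),(-.03,-.03))],'tip',proj('wrist',W(.031,.011,.036)))
hsv=cv2.cvtColor(im,cv2.COLOR_RGB2HSV); m=cv2.inRange(hsv,(15,150,120),(28,255,255)); u,v=proj('wrist',W(.025,.02,.036)).astype(int)
ys,xs=np.nonzero(m[v-30:v+30,u-35:u+35]);print('catch',xs.min()+u-35,xs.max()+u-35,ys.min()+v-30,ys.max()+v-30)
E
```

```text
tool_pos: [0.574, -0.0937, 0.2453]
contact_force: [-5.3, -0.1, -0.7]
time: 20.17
tool_pos: [0.5751, -0.0936, 0.2458]
tool_rot: [0.67, 0.743, 0.0, 0.0]
contact_force: [0.4, -0.4, 1.0]
gripper_width: 0.0855
gripper_force: 0.0
tool_pos: [0.5756, -0.0924, 0.4316]
contact_force: [0.5, 0.3, -0.4]
tool_pos: [0.5829, -0.173, 0.4254]
contact_force: [-0.2, 1.2, 0.0]
t 21.25 pos [ 0.5829 -0.173   0.4254] tilt [ 1.2e-03 -5.0e-04 -1.0e+00] yaw 95.9 q7 -0.14 F [-0.2  1.2  0. ] w 0.0852
GO [0.201, 0.0008, -0.0112] twist 0
mould_top [(0.94, [266.5, 62.4, 88.3, 87.5]), (0.35, [249.5, 58.1, 18.0, 16.5]), (0.66, [352.3, 240.3, 22.8, 23.5]), (0.47, [213.4, 189.2, 25.1, 24.4])]
pour_dock [(0.71, [251.8, 59.8, 14.9, 17.3]), (0.72, [345.9, 242.6, 36.6, 72.2])]
catch_tip [(0.76, [247.7, 57.4, 21.5, 15.8])]
mould_rack [(0.58, [264.7, 257.2, 42.7, 36.0]), (0.28, [213.2, 186.4, 23.3, 29.4])]
[[269.6, 60.6], [355.2, 60.5], [353.3, 148.0], [272.4, 148.1]] tip [286.31684307  94.39625517]
catch 253 267 59 77
```

The collar is within about 2 px of where the seat predicts, and the catch lies along its rest direction. Handing in.

```bash
python3 -c "
from h import *
print(arm.finish_job())"
```

```text
the job is handed in; nothing more can be done
None
```

The top mould is standing home against the dock's end stop with the catch back behind it, the other two are still nested in the rack, and the job was handed in at about 21 s; no verdict was returned.

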